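Cap the wire spool and hold the tensioner arm forward at its stop

TASK

A relay coil is about to be rewound: gently set the aluminium draw-off cap over the top of the copper wire spool so that it sits fully down and level, and let go of it. Then draw the wire tensioner's spring-loaded arm forward, away from its rear peg towards the coil winder, until it is fully against its front stop, and finish while still holding it there with the gripper, as for threading the wire. Leave the lens, terminal board, bushing and thumbwheel where they lie.

Things in the scene. Friction and masses are not known exactly. Their poses are not given: they have to be found in the camera images.
- cap: Loose draw-off cap, 140 g: round aluminium lid 92 mm across, 13 mm high, its 3 mm skirt open below (86 mm across inside, 8 mm deep), with a red knob 24 mm across from 13 to 43 mm above the origin. Lies upright on the bench, nearer the robot, at the left or the right (it and the lens may swap places). Origin: centre of the skirt's lower edge; z up through the knob.
- payoff: Fixed pay-off stand: a round dark foot 116 mm across and 12 mm high, with a full copper-coloured spool with black flanges standing on it. Origin: centre of the foot's underside, z up.
- spool_top (a point): Centre of the flat top of the spool's upper flange, 90 mm above the bench. The flange is 80 mm across, 6 mm thick, its upper edge bevelled 2 mm; the wire below is 69 mm across. With the cap home, the flange's top meets the inside of the cap, and the cap's origin is 8 mm below this point.
- tensioner: Fixed wire tensioner: 120 x 110 x 12 mm foot, post, blue-grey body 66 mm wide (x), 36 mm thick, 170 mm high, and on its +y face a round scale plate 108 mm across, its top 184 mm up. Origin: centre of the foot's underside, z up. Its x axis is level and points forward, to the coil winder (roughly to the robot's right); the arm swings in a vertical plane along x, on the +y side.
- cage_pivot (a point): Axis of the arm's hinge, 130 mm above the bench, in the middle of the arm's thickness (in the tensioner's frame: x 0, y +45, z 130 mm). The hinge axis is level, along the tensioner's y.
- cage_tip (a point): Middle of the white roller at the arm's free end, 150 mm from the pivot. The arm is a steel cage 16 mm wide along the hinge axis and 16 mm deep, its end rounded 10 mm beyond this point (roller rim 12.5 mm). The end can be pinched from above across the 16 mm, turning between the fingers while it is drawn round, or be pushed from behind.
- cage_arm (a joint): Angle of the tensioner arm, rad: 0 at rest on the rear peg, where the arm stands up leaning 0.35 rad backward (away from the winder); 1.40 fully forward at the front stop, leaning 1.05 rad forward of upright. A torsion spring always drives it back to 0: about 2.5 N at the tip at rest, about 5 N at the front stop.
- lens: Loose amber glass signal-lamp lens, domed, 96 mm across, 27 mm high, 320 g; leave it alone. Origin: centre of the underside.
- board: Loose cream relay terminal board 60 x 120 x 16 mm with brass studs up to 28 mm high; leave it alone. Origin: centre of the underside.
- bushing: Loose bronze bushing, 32 mm across, 30 mm high, standing on end; leave it alone. Origin: centre of the underside.
- thumbwheel: Loose knurled steel thumbwheel, 37 mm across, 20 mm high; leave it alone. Origin: centre of the underside.
Things that resemble listed ones, but are neither listed nor needed, are in the scene too. What is meant by the cap is not blue, green or pink, and is the smaller of those in its own colour.

How it is judged:
By the outcome, as a careful person would: the job done as asked, in the order asked, and still so for the second after the job is handed in, while the arm keeps its last pose, push and grip.
It also fails if it takes over 72 s, if anything falls off the work surface, if the arm or the gripper's body presses on something with over 40 N, if the wrist force passes 120 N, or if a joint passes its speed limit or range.

ROBOT

A 7-joint arm with a two-finger parallel gripper is mounted at the origin on the work surface. World frame = base frame: x ahead of the robot, y to its left, z up, the work surface at z = 0. Lengths are in m, angles in rad, forces in N, time in s.
With the tool pointing down it reaches from about 0.375 to 0.925 m from the base axis. Payload 3.1 kg.
Tool frame: the origin (TCP) lies on the centre line of the jaws, within the pads' length; the fingertips stand 17 mm ahead of it and the grasp point (between the pads) lies 2 mm behind it (r.tip_reach is the distance from the TCP to the fingertips, in m); z points along the fingers, y is the line along which they close (so a half turn about z gives the same grasp; the last joint's range is limited). The gripper opens to 85 mm and grips with 20 to 120 N. Pads are 22 mm wide; open, the fingers measure 114 mm over their backs; the gripper's body (76 mm by 85 mm) begins 54 mm behind the grasp point. The pads swing forward as they close: fully open they stand 13 mm farther back than shut.
Start: joints at [1.145, 0.383, 0.044, 1.598, -0.018, 1.161, -0.05], TCP at [0.209, -0.615, 0.248] pointing down, gripper open.
Joint ranges: [-2.61, 2.61], [-0.41, 2.15], [-1.48, 1.57], [0, 2.5], [-1.57, 4.71], [0.05, 1.97], [-2.85, 2.85]. Speed limits (rad/s): [2.79, 2.79, 3.14, 3.14, 3.14, 3.14, 3.14].

INTERFACE

Orientations are given as a unit quaternion [w, x, y, z].
In Python, from cell import r gives the robot as it stands.
- The arm moves only by the tool step_arm, never from a script. Its argument "plan" is a list of rows, each a list of 7 numbers: the closure in counts, from 0 (fully open) to 255 (shut), then the shift along the tool's x, y, z in mm, then the turn, a rotation vector about the tool's x, y, z in degrees. In form: [[grip, tx, ty, tz, rx, ry, rz], ...]. A call has 1 to 20 rows; each row is the pose to reach, as a shift and turn from the pose commanded when the call began, along the tool's axes at that moment; what a row does not reach only later rows make up. A row lasts 1/8 s, in which the tool goes at most 62.5 mm and 10.7 degrees, less where a joint would pass 70% of its speed; a pose out of reach is approached as far as the arm can. A call with a gripper value outside its range is refused whole. The fingers move at their own pace and stop on an object; "newtons" is the grip in N (left out, the last holds). Time passes only in rows, so rows that repeat a pose let the fingers close. It gives the time, the measured TCP pose, the force, the opening and the grip force at its end, in the units of the state.
- r.sense(): the state, without advancing time (a new reading comes with each control period).
- r.capture(name): name is "scene" or "top" or "wrist"; returns (picture, depth): 384x512x3 uint8, blue, green, red; 384x512 float32, m along the optical axis (not along the pixel's ray), 0 where there is no reading.
- r.get_calibration(name): a dict with "intrinsics" (3x3 intrinsics, pixels), "k1" (the pictures are not rectified: a ray, as slopes to the right and down, at radius r is drawn at 1 + k1 r^2 times it, then the intrinsics apply), "pose" (4x4, takes a point from camera to world coordinates). Camera axes: x right, y down, z forward; pixel columns grow to the right and rows downward; lengths in m; the calibration is good to about 2 mm. A picture is of the moment at which its call begins: read the wrist's pose just before it. get_calibration takes no time and is no camera call; for the wrist camera it gives the pose at the moment of the call.
- r.sign_off(): hands the job in; it is judged then, once.
The state is a dict: "time": time; "q": joint angles; "dq": joint speeds; "effort": joint torques, N m; "position": TCP position; "ee_rot": TCP orientation; "ft_force": force on the tool from outside, world axes, zero at the start; "wrist_torque": the same for the moment, N m; "finger_gap": finger opening in m; "finger_force": force on a finger pad.
Only numpy, scipy, OpenCV 4.12 (cv2) and the standard library are available. Lean on these libraries where they do the work, as an engineer would, in place of code of your own. Each camera call takes 0.05 s, during which the arm holds its last target. There are 200 camera calls.

## Working session

There is one attempt and no reset: what is moved stays moved. The work goes in short steps, Python scripts to look and compute and a tool call to move; the robot and the scene stay as the last step left them, time stands still between calls to the robot, and variables do not carry over. Pictures are saved under pics/ and viewed, at most 10 in all, crops included, and the job is handed in when it is done.

Besides the shell and the picture viewer there is one more tool, called after "Emit:" by a JSON object that holds its "api" and its "payload", one argument or row to a line. step_arm: Moves the arm, as the interface text tells. Its arguments: {"type":"object","properties":{"plan":{"type":"array","items":{"type":"array","items":{"type":"number"}}},"newtons":{"type":"number"}},"required":["plan"]}

```bash
mkdir -p pics; ls; cat > h.py <<'E'
import numpy as np, cv2
from cell import r
from scipy.spatial.transform import Rotation as R
def cap(name, fn=None):
    c=r.get_calibration(name); im,d=r.capture(name)
    if fn: cv2.imwrite('pics/'+fn,im)
    return im,d,c
def rays(c,uv):
    K=np.array(c['intrinsics'],float); p=np.array(uv,float).reshape(-1,1,2)
    n=cv2.undistortPoints(p,K,np.array([c['k1'],0,0,0],float)).reshape(-1,2)
    T=np.array(c['pose']); d=np.c_[n,np.ones(len(n))]
    return T[:3,3],d@T[:3,:3].T
def onplane(c,uv,z):
    o,d=rays(c,uv); return o+d*((z-o[2])/d[:,2])[:,None]
def bydepth(c,uv,dep):
    o,d=rays(c,uv); return o+d*np.array(dep).reshape(-1,1)
def cloud(c,d):
    v,u=np.mgrid[:d.shape[0],:d.shape[1]]
    P=bydepth(c,np.c_[u.ravel(),v.ravel()],d.ravel()); P[d.ravel()==0]=np.nan
    return P.reshape(*d.shape,3)
E
python3 - <<'E'
from h import *
a,d,c=cap('scene'); b,e,f=cap('top')
cv2.imwrite('pics/s1.png',a); cv2.imwrite('pics/t1.png',b)
np.savez('d1.npz',d=d,e=e)
np.set_printoptions(precision=3,suppress=True)
for n in('scene','top','wrist'):
    k=r.get_calibration(n);print(n,np.array(k['pose']),k['intrinsics'][0],k['k1'])
s=r.sense();print(s)
E
```

```text
pics
scene [[-0.31   0.815 -0.49   1.079]
 [ 0.951  0.26  -0.169  0.271]
 [-0.01  -0.518 -0.855  1.2  ]
 [ 0.     0.     0.     1.   ]] [486.849   0.    254.272] -0.14743964979789242
top [[ 0.018 -0.983  0.183  0.234]
 [-1.    -0.018 -0.     0.083]
 [ 0.003 -0.183 -0.983  1.592]
 [ 0.     0.     0.     1.   ]] [481.221   0.    254.579] 0.047782966456626975
wrist [[ 0.323 -0.91  -0.259  0.273]
 [-0.946 -0.311 -0.086 -0.593]
 [-0.002  0.273 -0.962  0.372]
 [ 0.     0.     0.     1.   ]] [294.94    0.    254.982] -0.07294075452503825
{'time': 0.1, 'q': array([ 1.145,  0.384,  0.044,  1.599, -0.018,  1.161, -0.05 ]), 'dq': array([ 0.   , -0.   , -0.   , -0.004, -0.001,  0.001,  0.001]), 'effort': array([  0.002, -43.472,   1.029, -25.046,   0.011,   0.005,   0.   ]), 'position': array([ 0.209, -0.615,  0.247]), 'ee_rot': array([-0.001,  0.987,  0.163, -0.   ]), 'ft_force': array([-0.203, -0.04 ,  0.309]), 'wrist_torque': array([ 0.052, -0.011, -0.005]), 'finger_force': 0.0, 'finger_gap': 0.08550613834778076}
```

View pics/s1.png

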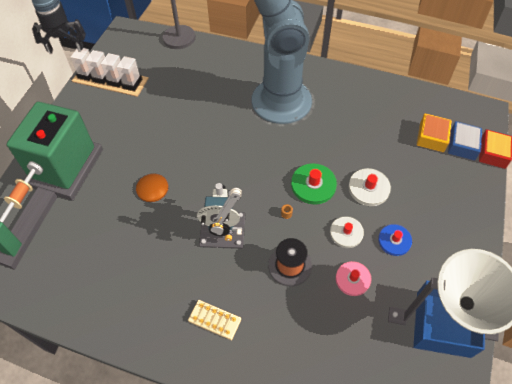

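View pics/t1.png

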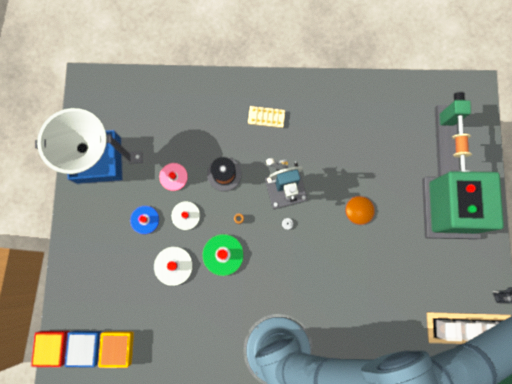

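The scene view shows the tensioner at about (220,215), the spool at (291,255) and two aluminium caps, the smaller at (347,232) and the larger at (370,187). In the top view the small cap is at (185,215), the spool at (223,170), the tensioner at (287,180) and the winder on the right.

```bash
cat > m1.py <<'E'
from h import *
np.set_printoptions(precision=4,suppress=True)
z=np.load('d1.npz')
for n,k,fn,boxes in (('top','e','t1.png',{'cap':(165,195,206,236),'big':(148,242,199,290),'spool':(203,150,245,192)}),('scene','d','s1.png',{'cap':(325,212,370,252),'big':(345,165,395,210),'spool':(270,235,312,285)})):
    c=r.get_calibration(n); im=cv2.imread('pics/'+fn); P=cloud(c,z[k]); hsv=cv2.cvtColor(im,cv2.COLOR_BGR2HSV)
    for o,(x0,y0,x1,y1) in boxes.items():
        Q=P[y0:y1,x0:x1]; Z=Q[...,2]; H=hsv[y0:y1,x0:x1]
        if o=='spool':
            m=(Z>0.08)&(Z<0.1)
        else:
            m=((H[...,2]>130)&(H[...,1]<70))|((H[...,1]>150)&(H[...,2]>120)&((H[...,0]<8)|(H[...,0]>172)))
        ct=max(cv2.findContours(m.astype(np.uint8),0,1)[0],key=cv2.contourArea).reshape(-1,2)+[x0,y0]
        hull=cv2.convexHull(ct.astype(np.int32)).reshape(-1,2)
        zz=0.09 if o=='spool' else 0.013
        W=onplane(c,hull,zz); (cx,cy),rad=cv2.minEnclosingCircle(W[:,:2].astype(np.float32))
        print(n,o,'centre',cx,cy,'r',rad,'medZ',np.nanmedian(Z[m]),'mean',np.nanmean(Q[m],0), np.nanmax(Z))
        if o!='spool':
            m2=((H[...,1]>150)&(H[...,2]>120)&((H[...,0]<8)|(H[...,0]>172)))
            m3=m2&(Z>0.036); print('  knob top mean',np.nanmean(Q[m3],0),m3.sum())
    if n=='top':
        x0,y0,x1,y1=255,145,320,215
    else: x0,y0,x1,y1=185,175,255,255
    Q=P[y0:y1,x0:x1]
    for lo,hi in((0.008,0.016),(0.15,0.178),(.178,.2),(.2,.24),(.24,.3)):
        m=(Q[...,2]>lo)&(Q[...,2]<hi)
        if m.sum()>4:
            rr=cv2.minAreaRect(Q[m][:,:2].astype(np.float32)*1000); print('  tens',lo,m.sum(),Q[m].mean(0),rr)
    big=cv2.resize(im[y0:y1,x0:x1],None,fx=8,fy=8,interpolation=cv2.INTER_CUBIC); cv2.imwrite(f'pics/{n}_tens.png',big)
E
python3 m1.py; python3 -c "
import cv2,numpy as np
a=cv2.imread('pics/top_tens.png')[:,:400];b=cv2.imread('pics/scene_tens.png')
a=cv2.imread('pics/top_tens.png');a=cv2.resize(a,(390,420));b=cv2.resize(b,(385,440))
o=np.zeros((440,775,3),np.uint8);o[:420,:390]=a;o[:,390:]=b;cv2.imwrite('pics/tens.png',o)"
```

```text
top cap centre 0.41780009865760803 0.3108902871608734 r 0.09457314759492874 medZ 0.004089610102143704 mean [0.4184 0.3159 0.0064] 0.05201127677334649
  knob top mean [0.4156 0.3075 0.0438] 31
top big centre 0.2539867162704468 0.3421422243118286 r 0.11163011938333511 medZ 0.010374824641584679 mean [0.2535 0.3488 0.0104] 0.0648874720675221
  knob top mean [0.2526 0.3389 0.0564] 67
top spool centre 0.557488203048706 0.18683436512947083 r 0.04007655009627342 medZ 0.09047490250388734 mean [0.5569 0.1869 0.0904] 0.10125658084571465
  tens 0.008 464 [ 0.4989 -0.0186  0.0119] ((545.1804809570312, -25.737548828125), (235.7356719970703, 208.97134399414062), 1.4032810926437378)
  tens 0.15 407 [ 0.5182 -0.0161  0.1662] ((515.6863403320312, -8.802139282226562), (88.3798599243164, 92.8732681274414), 79.02294158935547)
  tens 0.178 66 [ 0.518  -0.0141  0.1837] ((516.1362915039062, -9.085899353027344), (56.261260986328125, 81.19786071777344), 85.86578369140625)
  tens 0.2 33 [0.5434 0.0195 0.2197] ((545.0402221679688, 21.666776657104492), (15.126338005065918, 28.85112190246582), 14.33571720123291)

[... 690 characters left out ...]
.008 579 [ 0.5352 -0.0095  0.011 ] ((483.1713562011719, -26.902206420898438), (183.04112243652344, 119.69657135009766), 15.073390007019043)
  tens 0.15 481 [ 0.5339 -0.016   0.165 ] ((529.8724975585938, -7.319896697998047), (84.24711608886719, 95.40811157226562), 64.6509017944336)
  tens 0.178 104 [ 0.5341 -0.0052  0.1843] ((529.227294921875, -17.9224853515625), (97.09944152832031, 45.35289001464844), 33.046607971191406)
  tens 0.2 81 [0.5551 0.0244 0.2196] ((551.524169921875, 24.79144287109375), (18.119131088256836, 27.59880256652832), 20.99342155456543)
  tens 0.24 144 [0.5498 0.0412 0.2664] ((547.8546752929688, 40.306068420410156), (19.19700813293457, 31.124282836914062), 19.551025390625)
```

View pics/tens.png

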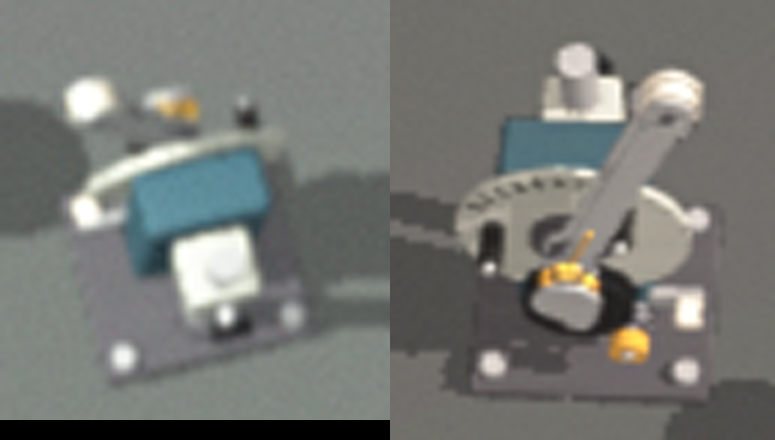

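The crop shows the arm leaning back with its roller at the upper left of the top view and the scale plate on the far side from the robot. The foot is rotated by about 15 degrees. Top and scene disagree by about 7 mm, so I will refine with the wrist camera.

Emit:
{"api": "step_arm", "payload": {
  "plan": [
    [0, 0, 0, -60, 0, 0, 0],
    [0, 0, 0, -120, 0, 0, 0],
    [0, 0, 0, -150, 0, 0, 0],
    [0, 560, -690, -150, 0, 0, 0],
    [0, 560, -690, -150, 0, 0, 0],
    [0, 560, -690, -150, 0, 0, 0],
    [0, 560, -690, -150, 0, 0, 0],
    [0, 560, -690, -150, 0, 0, 0],
    [0, 560, -690, -150, 0, 0, 0],
    [0, 560, -690, -150, 0, 0, 0],
    [0, 560, -690, -150, 0, 0, 0],
    [0, 560, -690, -150, 0, 0, 0],
    [0, 560, -690, -150, 0, 0, 0],
    [0, 560, -690, -150, 0, 0, 0],
    [0, 560, -690, -150, 0, 0, 0],
    [0, 560, -690, -150, 0, 0, 0],
    [0, 560, -690, -150, 0, 0, 0],
    [0, 560, -690, -150, 0, 0, 0],
    [0, 560, -690, -150, 0, 0, 0],
    [0, 560, -690, -150, 0, 0, 0]
  ]
}}

```text
time: 2.6
position: [0.5175, 0.2158, 0.3979]
ee_rot: [0.001, 0.987, 0.162, -0.0]
ft_force: [0.5, -1.3, -0.2]
finger_gap: 0.0859
finger_force: 0.0
```

```bash
python3 - <<'E'
from h import *
np.set_printoptions(precision=4,suppress=True)
im,d,c=cap('wrist','w1.png'); np.save('w1.npy',d); import pickle; pickle.dump(c,open('w1.pkl','wb'))
print(r.sense()['position'],c['pose'])
E
```

```text
[0.5176 0.2156 0.3982] [[ 0.3198 -0.9116 -0.2583  0.5815]
 [-0.9475 -0.3071 -0.0894  0.2379]
 [ 0.0022  0.2733 -0.9619  0.5233]
 [ 0.      0.      0.      1.    ]]
```

View pics/w1.png

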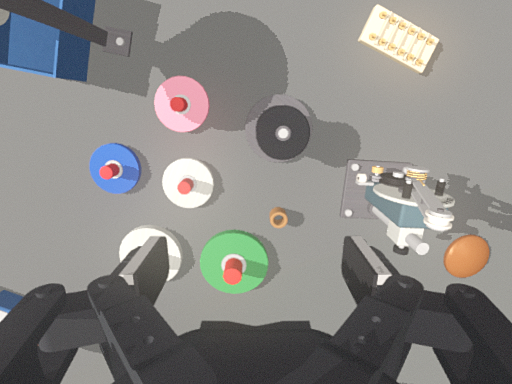

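The wrist view shows the small aluminium cap at about (188,183), the black flange at (282,130) and the tensioner at (400,205), with its roller at (437,218).

```bash
cat > m2.py <<'E'
from h import *
import pickle
from scipy.optimize import least_squares
np.set_printoptions(precision=4,suppress=True)
def circ(c,mask,x0,y0,z):
    m=cv2.morphologyEx(mask.astype(np.uint8),cv2.MORPH_OPEN,np.ones((3,3)))
    ct=max(cv2.findContours(m,0,1)[0],key=cv2.contourArea)
    hull=cv2.convexHull(ct).reshape(-1,2)+[x0,y0]
    W=onplane(c,hull,z)[:,:2]
    s=least_squares(lambda p:np.hypot(*(W-p[:2]).T)-p[2],[*W.mean(0),.045],loss='soft_l1',f_scale=.001)
    return s.x,np.abs(s.fun).max(),hull.mean(0)
if __name__=='__main__':
    im=cv2.imread('pics/w1.png');d=np.load('w1.npy');c=pickle.load(open('w1.pkl','rb'))
    hsv=cv2.cvtColor(im,cv2.COLOR_BGR2HSV);P=cloud(c,d)
    def box(x0,y0,x1,y1): return hsv[y0:y1,x0:x1],P[y0:y1,x0:x1]
    H,Q=box(155,150,222,215)
    red=(H[...,1]>140)&((H[...,0]<8)|(H[...,0]>172))
    print('cap',circ(c,((H[...,1]<50)&(H[...,2]>120))|red,155,150,.013),'knobtop',np.nanmean(Q[red&(Q[...,2]>.038)],0),np.nanmax(Q[...,2]))
    w=(H[...,1]<50)&(H[...,2]>120); print(' capZ',np.nanmedian(Q[w],0))
    H,Q=box(235,85,325,175)
    print('spool',circ(c,(abs(Q[...,2]-.09)<.008),235,85,.09),np.nanmedian(Q[abs(Q[...,2]-.09)<.008],0),'dot',np.nanmean(Q[(H[...,2]>120)&(Q[...,2]>.08)],0))
    H,Q=box(335,140,460,260)
    m=(Q[...,2]>.255)&(Q[...,2]<.30);print('roller',m.sum(),np.nanmean(Q[m],0),np.nanmin(Q[m],0),np.nanmax(Q[m],0))
    b=(H[...,0]>90)&(H[...,0]<110)&(abs(Q[...,2]-.170)<.006)
    print('body',b.sum(),np.nanmean(Q[b],0),cv2.minAreaRect(Q[b][:,:2].astype(np.float32)*1000))
    W=np.array([]) 
    print('foot screws',onplane(c,[(355,167),(348,213)],.014))
    # distribution of cloud heights on plate
    m=(Q[...,2]>.2)&(Q[...,2]<.25);print('arm',m.sum(),np.nanmean(Q[m],0))
E
python3 m2.py
```

```text
cap (array([0.4147, 0.3089, 0.0842]), np.float64(0.00347911997650055), array([188., 182.])) knobtop [nan nan nan] 0.04553055856339311
 capZ [0.4198 0.3082 0.0012]
spool (array([0.5588, 0.1875, 0.0397]), np.float64(0.0003199812678320174), array([280.5938, 133.5938])) [0.5595 0.1879 0.0898] dot [0.5566 0.1895 0.0903]
roller 583 [0.5431 0.0446 0.275 ] [0.5312 0.0286 0.255 ] [0.5528 0.0546 0.2843]
body 496 [ 0.5157 -0.0005  0.1693] ((520.9596557617188, -16.710556030273438), (30.34096908569336, 63.89204406738281), 14.98344612121582)
foot screws [[0.5403 0.0355 0.014 ]
 [0.4564 0.0126 0.014 ]]
arm 300 [0.5484 0.0285 0.2255]m2.py:18: RuntimeWarning: Mean of empty slice
  print('cap',circ(c,((H[...,1]<50)&(H[...,2]>120))|red,155,150,.013),'knobtop',np.nanmean(Q[red&(Q[...,2]>.038)],0),np.nanmax(Q[...,2]))
```

```bash
python3 - <<'E'
from m2 import *
im=cv2.imread('pics/w1.png');d=np.load('w1.npy');c=pickle.load(open('w1.pkl','rb'))
H=cv2.cvtColor(im,cv2.COLOR_BGR2HSV)[150:215,155:222];Q=cloud(c,d)[150:215,155:222]
print(H[30,20],H[5,55],H[36,30])
red=(H[...,1]>140)&((H[...,0]<10)|(H[...,0]>170));print(red.sum(),Q[red][:,2].max())
print('cap',circ(c,(Q[...,2]>.007),155,150,.013),'white',circ(c,(H[...,2]>170)|red,155,150,.013))
k=red&(Q[...,2]>.034);print('knob',k.sum(),Q[k].mean(0),Q[k].min(0),Q[k].max(0))
p=r.sense()['position'];e=r.sense()['ee_rot'];M=R.from_quat(e[[1,2,3,0]]).as_matrix();print(M)
E
```

```text
[ 30   3 255] [ 13  13 173] [  2 123 255]Traceback (most recent call last):
  File "<stdin>", line 5, in <module>
    return umr_maximum(a, axis, None, out, keepdims, initial, where)
ValueError: zero-size array to reduction operation maximum which has no identity
```

```bash
python3 - <<'E'
from m2 import *
im=cv2.imread('pics/w1.png');d=np.load('w1.npy');c=pickle.load(open('w1.pkl','rb'))
H=cv2.cvtColor(im,cv2.COLOR_BGR2HSV)[150:215,155:222];Q=cloud(c,d)[150:215,155:222]
red=(H[...,1]>90)&((H[...,0]<12)|(H[...,0]>168));print(red.sum())
print('cap',circ(c,(Q[...,2]>.007),155,150,.013),'white',circ(c,(H[...,2]>190)|red,155,150,.013))
k=red&(Q[...,2]>.034)
if k.sum(): print('knob',k.sum(),Q[k].mean(0),Q[k].min(0),Q[k].max(0))
p=r.sense()['position'];e=r.sense()['ee_rot'];M=R.from_quat(e[[1,2,3,0]]).as_matrix();print(M)
E
```

```text
171
cap (array([0.4163, 0.3086, 0.0462]), np.float64(0.0007165836391142821), array([186.7879, 182.6364])) white (array([0.4161, 0.3095, 0.0465]), np.float64(0.0005451420702131463), array([186.4839, 182.5806]))
knob 142 [0.4179 0.3081 0.0424] [0.4059 0.2979 0.0347] [0.428  0.3191 0.0455]
[[ 0.9479  0.3185  0.0002]
 [ 0.3185 -0.9479 -0.0022]
 [-0.0005  0.0021 -1.    ]]
```

Emit:
{"api": "step_arm", "payload": {
  "plan": [
    [0, -33, -60, 30, 0, 0, 0],
    [0, -66, -121, 60, 0, 0, 0],
    [0, -66, -121, 120, 0, 0, 0],
    [0, -66, -121, 180, 0, 0, 0],
    [0, -66, -121, 240, 0, 0, 0],
    [60, -66, -121, 270, 0, 0, 0],
    [60, -66, -121, 270, 0, 0, 0],
    [60, -66, -121, 270, 0, 0, 0]
  ],
  "newtons": 30
}}

```text
time: 3.65
position: [0.4174, 0.3115, 0.1301]
ee_rot: [-0.0, 0.987, 0.162, 0.002]
ft_force: [0.4, -0.6, 0.2]
finger_gap: 0.0653
finger_force: 0.0
```

```bash
python3 - <<'E'
from m2 import *
im,d,c=cap('wrist','w2.png')
s=r.sense();print(s['position'],s['finger_gap'],s['ft_force'])
H=cv2.cvtColor(im,cv2.COLOR_BGR2HSV);Q=cloud(c,d)
T=np.array([.4163,.3089]);near=np.hypot(Q[...,0]-T[0],Q[...,1]-T[1])<.06
red=(H[...,1]>90)&((H[...,0]<12)|(H[...,0]>168))
k=red&near&(Q[...,2]>.039);print('knobtop',k.sum(),Q[k].mean(0))
print(circ(c,k,0,0,.043))
# visible white disc rim with heights
w=near&(abs(Q[...,2]-.013)<.003);print(w.sum())
print(circ(c,(near&(Q[...,2]>.009)&(Q[...,2]<.05)),0,0,.013))
E
```

```text
[0.4178 0.3121 0.1307] 0.06538125649316055 [ 0.0717 -0.1473  0.4877]
knobtop 683 [0.4169 0.31   0.0427]
(array([0.4168, 0.31  , 0.0114]), np.float64(0.0004021170214534072), array([256.55, 200.3 ]))
7566
(array([0.4161, 0.3095, 0.0454]), np.float64(0.0005973078630140752), array([252.0444, 186.8222]))
```

View pics/w2.png

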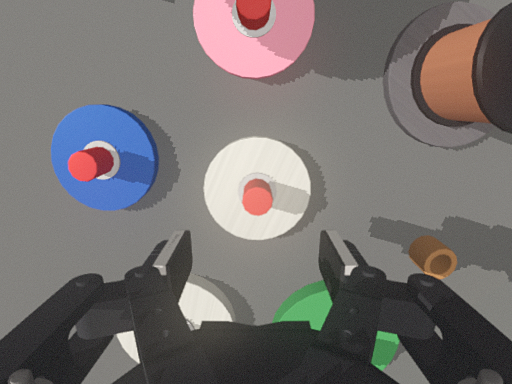

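The wrist view shows the cap centred at about (257,190) with its knob at (257,197), ahead of the open fingers. It measures (0.4165, 0.3098).

Emit:
{"api": "step_arm", "payload": {
  "plan": [
    [60, -2, 2, 40, 0, 0, 0],
    [60, -2, 2, 75, 0, 0, 0],
    [60, -2, 2, 96, 0, 0, 0],
    [60, -2, 2, 96, 0, 0, 0],
    [140, -2, 2, 96, 0, 0, 0],
    [200, -2, 2, 96, 0, 0, 0],
    [220, -2, 2, 96, 0, 0, 0],
    [220, -2, 2, 96, 0, 0, 0],
    [220, -2, 2, 96, 0, 0, 0]
  ],
  "newtons": 40
}}

```text
time: 4.82
position: [0.4156, 0.3098, 0.0338]
ee_rot: [-0.0, 0.987, 0.163, 0.001]
ft_force: [-0.8, -1.8, 6.6]
finger_gap: 0.0226
finger_force: 39.3
```

Emit:
{"api": "step_arm", "payload": {
  "plan": [
    [220, 0, 0, -30, 0, 0, 0],
    [220, 0, 0, -80, 0, 0, 0],
    [220, 0, 0, -135, 0, 0, 0],
    [220, 0, 40, -155, 0, 0, 0],
    [220, 20, 85, -155, 0, 0, 0],
    [220, 20, 85, -155, 0, 0, 0],
    [220, 20, 85, -155, 0, 0, 0],
    [220, 20, 85, -155, 0, 0, 0]
  ]
}}

```text
time: 5.82
position: [0.4596, 0.2362, 0.1871]
ee_rot: [-0.0, 0.986, 0.165, -0.0]
ft_force: [-0.1, 0.2, -0.9]
finger_gap: 0.0226
finger_force: 39.5
```

```bash
python3 - <<'E'
from m2 import *
im,d,c=cap('wrist','w3.png'); np.save('w3.npy',d)
s=r.sense();print(s['position'],s['ee_rot'],s['finger_gap'],s['finger_force'],s['ft_force'])
Q=cloud(c,d)
T=np.array([.5588,.1875]);near=np.hypot(Q[...,0]-T[0],Q[...,1]-T[1])<.055
print('spool',circ(c,near&(abs(Q[...,2]-.09)<.004),0,0,.09), np.nanmedian(Q[near&(abs(Q[...,2]-.09)<.004)],0))
p=s['position'];near=np.hypot(Q[...,0]-p[0],Q[...,1]-p[1])<.055
z=Q[...,2];m=near&(abs(z-(p[2]-.021))<.005);print(m.sum(),np.median(z[m]))
zt=np.median(z[m]);print('cap',circ(c,near&(abs(z-zt)<.006),0,0,zt))
A=np.c_[Q[m][:,:2]-p[:2],np.ones(m.sum())];print('tilt',np.linalg.lstsq(A,z[m],rcond=None)[0])
E
```

```text
[0.4596 0.2363 0.1871] [-0.0002  0.9863  0.1647 -0.0003] 0.022664744302062247 39.48185920715332 [-0.1853  0.318  -0.955 ]
spool (array([0.5586, 0.1877, 0.0394]), np.float64(0.00040942612026523273), array([362.119 ,  92.7857])) [0.5596 0.1887 0.0898]
13186 0.16602715025505063
cap (array([0.4602, 0.2366, 0.0456]), np.float64(0.00040283583310728177), array([255.9487, 208.4872]))
tilt [-0.0052 -0.0012  0.1661]
```

View pics/w3.png

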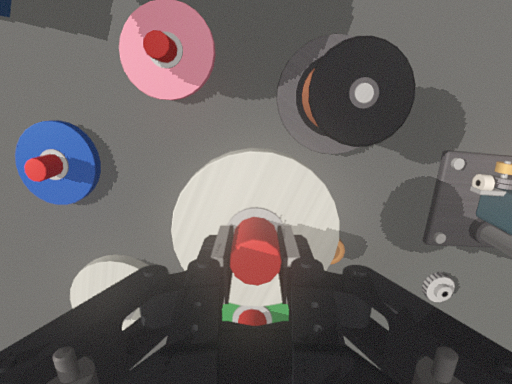

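The wrist view shows the cap held level at about (255,215) and the black flange ahead at (362,92). The shift to centre the cap is about x 77 mm, y 78 mm.

Emit:
{"api": "step_arm", "payload": {
  "plan": [
    [220, 30, 30, 0, 0, 0, 0],
    [220, 60, 60, 0, 0, 0, 0],
    [220, 77, 78, 10, 0, 0, 0],
    [220, 77, 78, 40, 0, 0, 0],
    [220, 77, 78, 50, 0, 0, 0],
    [220, 77, 78, 50, 0, 0, 0],
    [220, 77, 78, 50, 0, 0, 0]
  ]
}}

```text
time: 6.75
position: [0.5591, 0.1871, 0.1384]
ee_rot: [-0.0, 0.986, 0.164, 0.001]
ft_force: [-0.8, 0.2, -0.1]
finger_gap: 0.0229
finger_force: 39.5
```

```bash
cat > m3.py <<'E'
from m2 import *
im,d,c=cap('wrist','w4.png')
s=r.sense();print(s['position'],s['ee_rot'],s['finger_gap'],s['finger_force'],s['ft_force'])
Q=cloud(c,d);p=s['position'];near=np.hypot(Q[...,0]-p[0],Q[...,1]-p[1])<.055
z=Q[...,2];m=near&(abs(z-(p[2]-.021))<.005);zt=np.median(z[m]);print(zt)
print('cap',circ(c,near&(abs(z-zt)<.006),0,0,zt))
A=np.c_[Q[m][:,:2]-p[:2],np.ones(m.sum())];print('tilt',np.linalg.lstsq(A,z[m],rcond=None)[0])
E
python3 m3.py
```

```text
[0.5594 0.1869 0.1386] [-0.0002  0.9865  0.1638  0.0011] 0.02259263933505781 39.526535868644714 [ 0.6244  0.21   -1.0921]
0.1173902216376578
cap (array([0.5599, 0.1876, 0.0455]), np.float64(0.0009972881274173256), array([252.0256, 205.3077]))
tilt [-0.0026 -0.0009  0.1175]
```

Emit:
{"api": "step_arm", "payload": {
  "plan": [
    [220, -1, 0, 5, 0, 0, 0],
    [220, -1, 0, 10, 0, 0, 0],
    [220, -1, 0, 14, 0, 0, 0],
    [220, -1, 0, 16, 0, 0, 0],
    [220, -1, 0, 18, 0, 0, 0],
    [220, -1, 0, 19, 0, 0, 0],
    [220, -1, 0, 20, 0, 0, 0],
    [220, -1, 0, 20, 0, 0, 0]
  ]
}}

```text
time: 7.8
position: [0.558, 0.1856, 0.1173]
ee_rot: [-0.0, 0.987, 0.163, 0.0]
ft_force: [0.7, -0.4, -1.2]
finger_gap: 0.0226
finger_force: 39.5
```

Emit:
{"api": "step_arm", "payload": {
  "plan": [
    [220, 0, 0, 0.5, 0, 0, 0],
    [220, 0, 0, 1, 0, 0, 0],
    [220, 0, 0, 1.5, 0, 0, 0],
    [220, 0, 0, 1.5, 0, 0, 0]
  ]
}}

```text
time: 8.3
position: [0.558, 0.1856, 0.1159]
ee_rot: [0.0, 0.987, 0.163, 0.0]
ft_force: [-0.6, -0.6, 0.4]
finger_gap: 0.023
finger_force: 39.6
```

```bash
python3 m3.py
```

```text
[0.5579 0.1855 0.1159] [ 0.0001  0.9866  0.1632 -0.    ] 0.02270005720170724 39.60916042327881 [-0.4096 -0.6948 -0.2025]
0.09489846434756051
cap (array([0.5587, 0.186 , 0.0455]), np.float64(0.0004139513812647308), array([247.9737, 204.8158]))
tilt [-0.003  -0.0014  0.095 ]
```

Emit:
{"api": "step_arm", "payload": {
  "plan": [
    [220, 0, 0, 0.5, 0, 0, 0],
    [220, 0, 0, 1, 0, 0, 0],
    [220, 0, 0, 1, 0, 0, 0]
  ]
}}

```text
time: 8.72
position: [0.5579, 0.1855, 0.1158]
ee_rot: [0.0, 0.987, 0.163, -0.0]
ft_force: [-2.9, -2.3, 6.3]
finger_gap: 0.0227
finger_force: 40.2
```

Contact at 6 N at the home height. Next: release and retreat upward.

Emit:
{"api": "step_arm", "payload": {
  "plan": [
    [170, 0, 0, 0, 0, 0, 0],
    [120, 0, 0, 0, 0, 0, 0],
    [90, 0, 0, 0, 0, 0, 0],
    [90, 0, 0, -5, 0, 0, 0],
    [90, 0, 0, -50, 0, 0, 0],
    [90, 0, 0, -110, 0, 0, 0],
    [90, -20, 0, -170, 0, 0, 0],
    [90, -40, 0, -225, 0, 0, 0],
    [90, -40, 0, -240, 0, 0, 0],
    [90, -40, 0, -240, 0, 0, 0]
  ]
}}

```text
time: 9.98
position: [0.5207, 0.1728, 0.3558]
ee_rot: [0.0, 0.987, 0.163, 0.001]
ft_force: [0.9, -0.1, -0.0]
finger_gap: 0.0555
finger_force: 0.0
```

```bash
python3 - <<'E'
from m2 import *
im,d,c=cap('wrist','w5.png')
s=r.sense();print(s['position'],s['ee_rot'],s['finger_gap'])
Q=cloud(c,d);p=np.array([.5587,.187]);z=Q[...,2];near=np.hypot(Q[...,0]-p[0],Q[...,1]-p[1])<.055
m=near&(abs(z-.095)<.004);zt=np.median(z[m]);print(m.sum(),zt)
print('cap',circ(c,near&(abs(z-zt)<.006),0,0,zt))
A=np.c_[Q[m][:,:2]-p[:2],np.ones(m.sum())];print('tilt',np.linalg.lstsq(A,z[m],rcond=None)[0])
# tensioner
H=cv2.cvtColor(im,cv2.COLOR_BGR2HSV)
g=np.hypot(Q[...,0]-.54,Q[...,1]-.03)<.06
for lo,hi in((.255,.3),(.2,.25)):
    m=g&(z>lo)&(z<hi);print(m.sum(),Q[m].mean(0),Q[m].min(0),Q[m].max(0),cv2.minAreaRect(Q[m][:,:2].astype(np.float32)*1000))
    v,u=np.where(m);print(u.min(),u.max(),v.min(),v.max())
b=(H[...,0]>90)&(H[...,0]<110)&(abs(z-.170)<.004);print('body',b.sum(),cv2.minAreaRect(Q[b][:,:2].astype(np.float32)*1000))
E
```

```text
[0.5201 0.1722 0.354 ] [ 0.0002  0.9866  0.163  -0.0003] 0.05533057348938983
3638 0.09487510564028387
cap (array([0.5582, 0.1857, 0.0455]), np.float64(0.0007041004534764778), array([251.6216, 127.1892]))
tilt [-0.0023 -0.0006  0.0949]
852 [0.5432 0.0445 0.275 ] [0.5312 0.0286 0.2552] [0.553  0.055  0.2843] ((542.413818359375, 41.471832275390625), (18.832904815673828, 25.887880325317383), 15.099300384521484)
404 439 211 241
364 [0.5498 0.0286 0.2256] [0.5346 0.0112 0.2   ] [0.5579 0.0435 0.2498] ((546.4324340820312, 25.597347259521484), (16.823747634887695, 33.82400131225586), 15.1897554397583)
400 427 194 223
body 531 ((520.3440551757812, -16.90869903564453), (30.881885528564453, 63.97677993774414), 13.837641716003418)
```

View pics/w5.png

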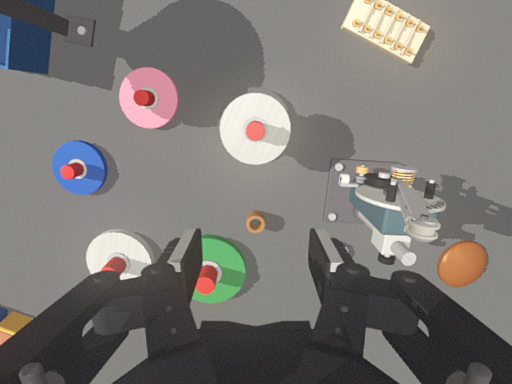

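The wrist view shows the cap down and level on the spool at about (255,128), its top at 94.9 mm. The tensioner roller is at (422,222), about (0.542, 0.042, 0.271), with its x axis about 15° off world -y. Next I turn the tool and hover over the roller.

Emit:
{"api": "step_arm", "payload": {
  "plan": [
    [90, 0, 10, -10, 0, 0, 10],
    [90, 0, 25, -10, 0, 0, 20],
    [90, 0, 40, -10, 0, 0, 30],
    [90, -5, 55, -10, 0, 0, 40],
    [90, -10, 70, -10, 0, 0, 50],
    [90, -15, 85, -10, 0, 0, 60],
    [90, -20, 100, -10, 0, 0, 70],
    [90, -21, 115, -10, 0, 0, 80],
    [90, -21, 131, -10, 0, 0, 90],
    [90, -21, 131, -10, 0, 0, 94],
    [90, -21, 131, -10, 0, 0, 94],
    [90, -21, 131, -10, 0, 0, 94]
  ]
}}

```text
time: 11.52
position: [0.5424, 0.0426, 0.3403]
ee_rot: [0.019, 0.824, -0.565, -0.018]
ft_force: [0.1, -0.3, -0.1]
finger_gap: 0.0553
finger_force: 0.0
```

```bash
python3 - <<'E'
from m2 import *
im,d,c=cap('wrist','w6.png')
s=r.sense();print(s['position'],s['ee_rot'],s['finger_gap'],s['q'])
Q=cloud(c,d);z=Q[...,2];M=R.from_quat(s['ee_rot'][[1,2,3,0]]).as_matrix();print(M)
g=np.hypot(Q[...,0]-.545,Q[...,1]-.02)<.08
for lo,hi in((.26,.29),(.2,.255)):
    m=g&(z>lo)&(z<hi);W=Q[m];L=(W-s['position'])@M
    print(m.sum(),W.mean(0),W.max(0),cv2.minAreaRect(W[:,:2].astype(np.float32)*1000))
    print('tool frame lo/med/hi',np.percentile(L,[1,50,99],axis=0)*1000)
E
```

```text
[0.5427 0.042  0.3408] [ 0.0199  0.8237 -0.5664 -0.0165] 0.05539706403056479 [-0.7606  0.1574  0.6796  1.7309 -0.0912  1.3398 -2.837 ]
[[ 0.3577 -0.9325 -0.0497]
 [-0.9338 -0.3575 -0.0141]
 [-0.0046  0.0515 -0.9987]]
834 [0.5429 0.0385 0.2773] [0.5523 0.0536 0.2845] ((541.8756103515625, 40.53306198120117), (19.890424728393555, 25.499971389770508), 7.486849784851074)
tool frame lo/med/hi [[ -9.6257 -11.6418  57.0791]
 [  4.0602  -2.0173  61.9618]
 [ 13.2477   6.9393  79.5431]]
458 [0.5472 0.0204 0.2264] [0.5573 0.0431 0.255 ] ((546.48388671875, 24.44312286376953), (16.12790870666504, 34.3525276184082), 15.619150161743164)
tool frame lo/med/hi [[  6.8006 -11.7284  86.2651]
 [ 22.5459  -0.823  115.4367]
 [ 34.619    5.3358 139.5406]]
```

View pics/w6.png

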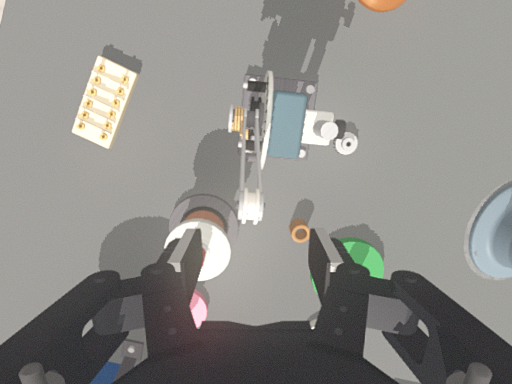

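The last joint reached its limit, so I turn half a turn the other way, which gives the same grasp. The view shows the arm's roller at (251,205), between and ahead of the fingers.

Emit:
{"api": "step_arm", "payload": {
  "plan": [
    [90, 0, 0, -10, 0, 0, -10],
    [90, 0, 0, -10, 0, 0, -20],
    [90, 0, 0, -10, 0, 0, -30],
    [90, 0, 0, -10, 0, 0, -40],
    [90, 0, 0, -10, 0, 0, -50],
    [90, 0, 0, -10, 0, 0, -60],
    [90, 0, 0, -10, 0, 0, -70],
    [90, 0, 0, -10, 0, 0, -80],
    [90, 0, 0, -10, 0, 0, -90],
    [90, 0, 0, -10, 0, 0, -100],
    [90, 0, 0, -10, 0, 0, -110],
    [90, 0, 0, -10, 0, 0, -120],
    [90, 0, 0, -10, 0, 0, -130],
    [90, 0, 0, -10, 0, 0, -140],
    [90, 0, 0, -10, 0, 0, -150],
    [90, 0, 0, -10, 0, 0, -160],
    [90, 0, 0, -10, 0, 0, -170],
    [90, 0, 0, -10, 0, 0, -170]
  ]
}}

```text
time: 13.82
position: [0.5434, 0.0432, 0.3514]
ee_rot: [-0.016, 0.635, 0.772, -0.019]
ft_force: [-1.0, -0.0, 0.1]
finger_gap: 0.0553
finger_force: 0.0
```

```bash
cat > tt.py <<'E'
from m2 import *
def to(p,a,tilt=0):
    """shift mm / rotvec deg in tool axes to reach world pos p, tool x at angle a (deg), pointing down"""
    s=r.sense();M=R.from_quat(s['ee_rot'][[1,2,3,0]]);x=np.array([np.cos(np.radians(a)),np.sin(np.radians(a)),0]);z=np.array([0,0,-1.])
    G=R.from_matrix(np.c_[x,np.cross(z,x),z])*R.from_euler('y',tilt,degrees=True)
    return M.inv().apply(np.array(p)-s['position'])*1000,(M.inv()*G).as_rotvec(degrees=True)
if __name__=='__main__':
    s=r.sense();print(s['position'],s['ee_rot'],s['q']); print(to([.5424,.0415,.345],105))
E
python3 tt.py
```

```text
[0.5434 0.0432 0.3514] [-0.0159  0.6348  0.7722 -0.0194] [-0.521   0.1382  0.406   1.7049 -0.0518  1.36    0.0898]
(array([-1.4843, -0.9479,  6.4759]), array([-2.873 , -0.0997, -3.8445]))
```

Emit:
{"api": "step_arm", "payload": {
  "plan": [
    [90, -1.5, -1, 6, -2.9, 0, -3.8],
    [90, -1.5, -1, 6, -2.9, 0, -3.8],
    [90, -1.5, -1, 6, -2.9, 0, -3.8],
    [90, -1.5, -1, 6, -2.9, 0, -3.8]
  ]
}}

```text
time: 14.32
position: [0.5435, 0.0418, 0.3478]
ee_rot: [0.001, 0.609, 0.793, 0.002]
ft_force: [0.2, 0.1, -0.4]
finger_gap: 0.0554
finger_force: 0.0
```

```bash
cat > m6.py <<'E'
from tt import *
im,d,c=cap('wrist','w7.png')
s=r.sense();print(s['position'],s['ee_rot'],s['finger_gap'])
Q=cloud(c,d);z=Q[...,2];M=R.from_quat(s['ee_rot'][[1,2,3,0]]).as_matrix()
g=np.hypot(Q[...,0]-.545,Q[...,1]-.02)<.08
for lo,hi in((.26,.29),(.2,.255)):
    m=g&(z>lo)&(z<hi);W=Q[m];L=(W-s['position'])@M
    print(m.sum(),W.mean(0),W.max(0),cv2.minAreaRect(W[:,:2].astype(np.float32)*1000))
    print('tool frame 1/50/99%',[np.percentile(L[:,i],[1,50,99]).round(4)*1000 for i in range(3)])
print(to([.5424,.0415,.269],105))
E
python3 m6.py
```

```text
[0.5435 0.0418 0.3478] [0.0006 0.6087 0.7934 0.0025] 0.055293684562430695
707 [0.5407 0.0432 0.2784] [0.5514 0.0541 0.2843] ((541.4667358398438, 41.46320343017578), (19.496795654296875, 24.111528396606445), 14.964184761047363)
tool frame 1/50/99% [array([-10. ,   2.2,  11.7]), array([-12. ,  -2.7,   6.6]), array([64.1, 68.6, 78. ])]m6.py:8: RuntimeWarning: Mean of empty slice.
  print(m.sum(),W.mean(0),W.max(0),cv2.minAreaRect(W[:,:2].astype(np.float32)*1000))
  ret = um.true_divide(
Traceback (most recent call last):
  File "m6.py", line 8, in <module>
    print(m.sum(),W.mean(0),W.max(0),cv2.minAreaRect(W[:,:2].astype(np.float32)*1000))
                            ~~~~~^^^
ValueError: zero-size array to reduction operation maximum which has no identity
```

View pics/w7.png

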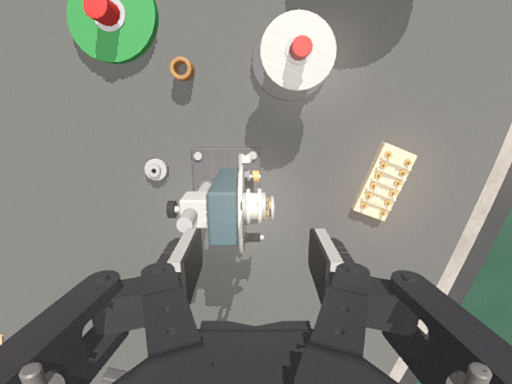

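The view shows the roller at (256,206), slightly left of the jaws' centre line, and the tool aligned with the hinge axis. Lower 79 mm with a -2 mm correction along tool y, and pinch.

Emit:
{"api": "step_arm", "payload": {
  "plan": [
    [90, 1, -2, 25, 0, 0, 0],
    [90, 1, -2, 55, 0, 0, 0],
    [90, 1, -2, 79, 0, 0, 0],
    [90, 1, -2, 79, 0, 0, 0],
    [150, 1, -2, 79, 0, 0, 0],
    [200, 1, -2, 79, 0, 0, 0],
    [235, 1, -2, 79, 0, 0, 0],
    [235, 1, -2, 79, 0, 0, 0],
    [235, 1, -2, 79, 0, 0, 0]
  ],
  "newtons": 40
}}

```text
time: 15.5
position: [0.5426, 0.0426, 0.2704]
ee_rot: [0.002, 0.608, 0.794, 0.004]
ft_force: [0.5, 1.4, 5.8]
finger_gap: 0.0153
finger_force: 41.1
```

```bash
python3 - <<'E'
from tt import *
s=r.sense();p=s['position'];print(p,s['ee_rot'],s['finger_gap'],s['finger_force'],s['ft_force'])
M=R.from_quat(s['ee_rot'][[1,2,3,0]])
# tool shifts along arc, from phi=-.35
xt=np.array([np.sin(np.radians(15)),-np.cos(np.radians(15)),0])
for th in np.arange(.1,1.46,.1):
    f=-.35+th; w=xt*(150*(np.sin(f)+np.sin(.35)))+np.array([0,0,150*(np.cos(f)-np.cos(.35))])
    print(round(th,2),M.inv().apply(w).round(1))
E
```

```text
[0.5426 0.0426 0.2704] [0.0017 0.6083 0.7937 0.0039] 0.015334769872412625 41.06959437020123 [0.4854 1.4164 5.8241]
0.1 [-14.3   0.   -4.5]
0.2 [-29.    0.   -7.5]
0.3 [-43.9   0.   -9. ]
0.4 [-58.9   0.   -9. ]
0.5 [-73.8  -0.   -7.6]
0.6 [-88.5  -0.1  -4.6]
0.7 [-102.9   -0.1   -0.2]
0.8 [-116.7   -0.2    5.6]
0.9 [-129.9   -0.2   12.7]
1.0 [-142.3   -0.3   21.2]
1.1 [-153.7   -0.4   30.8]
1.2 [-164.2   -0.5   41.6]
1.3 [-173.6   -0.6   53.3]
1.4 [-181.7   -0.7   65.9]
```

Emit:
{"api": "step_arm", "payload": {
  "plan": [
    [235, -7, 0, -2.4, 0, 0, 0],
    [235, -14.3, 0, -4.5, 0, 0, 0],
    [235, -21.5, 0, -6.2, 0, 0, 0],
    [235, -29, 0, -7.5, 0, 0, 0],
    [235, -36.5, 0, -8.5, 0, 0, 0],
    [235, -43.9, 0, -9, 0, 0, 0],
    [235, -51.4, 0, -9.2, 0, 0, 0],
    [235, -58.9, 0, -9, 0, 0, 0],
    [235, -66.4, 0, -8.5, 0, 0, 0],
    [235, -73.8, 0, -7.6, 0, 0, 0],
    [235, -81.2, 0, -6.3, 0, 0, 0],
    [235, -88.5, 0, -4.6, 0, 0, 0],
    [235, -95.8, 0, -2.6, 0, 0, 0],
    [235, -102.9, 0, -0.2, 0, 0, 0],
    [235, -102.9, 0, -0.2, 0, 0, 0]
  ]
}}

```text
time: 17.38
position: [0.5694, -0.0547, 0.2705]
ee_rot: [0.0, 0.608, 0.794, 0.005]
ft_force: [0.8, 4.1, 7.7]
finger_gap: 0.0155
finger_force: 43.7
```

```bash
python3 - <<'E'
from tt import *
s=r.sense();print(s['position'],s['ee_rot'],s['finger_gap'],s['finger_force'],s['ft_force'],s['wrist_torque'],s['q'])
E
```

```text
[ 0.5694 -0.0547  0.2705] [0.0003 0.608  0.7939 0.0053] 0.01549638113211091 43.729771964717656 [0.8453 4.1087 7.7464] [1.0764 0.1764 0.1355] [-0.3769  0.2234  0.4672  1.7885 -0.1189  1.1493  0.3922]
```

Emit:
{"api": "step_arm", "payload": {
  "plan": [
    [235, -7, 0, 2.8, 0, 0, 0],
    [235, -13.8, 0, 5.8, 0, 0, 0],
    [235, -20.5, 0, 9.2, 0, 0, 0],
    [235, -27, 0, 12.9, 0, 0, 0],
    [235, -33.3, 0, 17, 0, 0, 0],
    [235, -39.4, 0, 21.4, 0, 0, 0],
    [235, -45.2, 0, 26, 0, 0, 0],
    [235, -50.8, 0, 31, 0, 0, 0],
    [235, -56.2, 0, 36.3, 0, 0, 0],
    [235, -61.3, 0, 41.8, 0, 0, 0],
    [235, -66.1, 0, 47.5, 0, 0, 0],
    [235, -70.7, 0, 53.5, 0, 0, 0],
    [235, -73.5, 0, 57.6, 0, 0, 0],
    [235, -76.2, 0, 61.8, 0, 0, 0],
    [235, -76.2, 0, 61.8, 0, 0, 0]
  ]
}}

```text
time: 19.25
position: [0.5905, -0.1309, 0.2094]
ee_rot: [0.003, 0.609, 0.793, 0.005]
ft_force: [0.9, 0.7, 8.7]
finger_gap: 0.0152
finger_force: 50.4
```

```bash
cat > m8.py <<'E'
from tt import *
s=r.sense();print(s['position'],s['ee_rot'],s['finger_gap'],s['finger_force'],s['ft_force'],s['wrist_torque'])
d=s['position']-np.array([.5426,.0426,.2704]);xt=np.array([np.sin(np.radians(15)),-np.cos(np.radians(15)),0])
X=d@xt*1000-51.4;Z=d[2]*1000+140.9;print('grasp rel pivot',X,Z,np.hypot(X,Z),'theta',np.arctan2(X,Z)+.35)
E
python3 m8.py
```

```text
[ 0.5905 -0.1309  0.2094] [0.0028 0.6087 0.7934 0.0046] 0.01521924192524832 50.36713197827339 [0.9269 0.6946 8.72  ] [ 0.5204 -0.0791  0.0783]
grasp rel pivot 128.58262404831694 79.93937818744482 151.40606127941558 theta 1.3645760289027287
```

Emit:
{"api": "step_arm", "payload": {
  "plan": [
    [235, -1, 0, 1.7, 0, 0, 0],
    [235, -2, 0, 3.5, 0, 0, 0],
    [235, -2.7, 0, 4.8, 0, 0, 0],
    [235, -2.7, 0, 4.8, 0, 0, 0]
  ]
}}

```text
time: 19.75
position: [0.5914, -0.1336, 0.2049]
ee_rot: [0.003, 0.609, 0.793, 0.005]
ft_force: [1.2, 0.8, 9.9]
finger_gap: 0.0151
finger_force: 50.9
```

```bash
python3 m8.py
```

```text
[ 0.5914 -0.1336  0.2049] [0.0031 0.6087 0.7934 0.0045] 0.015107299351451022 50.930307414382696 [1.1769 0.8054 9.8977] [ 0.4209 -0.1493  0.1184]
grasp rel pivot 131.46419474949218 75.35350650609556 151.52882710526268 theta 1.4003259806746229
```

Emit:
{"api": "step_arm", "payload": {
  "plan": [
    [235, -0.5, 0, 0.9, 0, 0, 0],
    [235, -1, 0, 1.8, 0, 0, 0],
    [235, -1, 0, 1.8, 0, 0, 0]
  ]
}}

```text
time: 20.12
position: [0.5916, -0.1347, 0.2032]
ee_rot: [0.003, 0.609, 0.793, 0.005]
ft_force: [1.2, -0.3, 8.4]
finger_gap: 0.0149
finger_force: 51.1
```

```bash
python3 m8.py
```

```text
[ 0.5916 -0.1347  0.2032] [0.0031 0.6087 0.7934 0.0046] 0.014935834413423377 51.11950244754553 [ 1.2406 -0.2734  8.3649] [ 0.4448 -0.0941  0.0907]
grasp rel pivot 132.52246753854524 73.66913778793153 151.6223804882446 theta 1.4134352408443123
```

Emit:
{"api": "step_arm", "payload": {
  "plan": [
    [235, -0.5, 0, 0.9, 0, 0, 0],
    [235, -1, 0, 1.8, 0, 0, 0],
    [235, -1.5, 0, 2.6, 0, 0, 0],
    [235, -1.5, 0, 2.6, 0, 0, 0]
  ]
}}

```text
time: 20.62
position: [0.592, -0.1361, 0.2005]
ee_rot: [0.003, 0.609, 0.793, 0.005]
ft_force: [2.6, 0.2, 9.5]
finger_gap: 0.0148
finger_force: 51.4
```

```bash
python3 m8.py
```

```text
[ 0.592  -0.1361  0.2005] [0.0031 0.6087 0.7934 0.0046] 0.014758335746847455 51.44091943278909 [2.5906 0.2426 9.4551] [ 0.4382 -0.1242  0.0623]
grasp rel pivot 134.0099785074414 71.04912375485033 151.6794393643942 theta 1.4332989012526585
```

Emit:
{"api": "step_arm", "payload": {
  "plan": [
    [235, -0.5, 0, 0.9, 0, 0, 0],
    [235, -1, 0, 1.8, 0, 0, 0],
    [235, -1.5, 0, 2.6, 0, 0, 0],
    [235, -1.5, 0, 2.6, 0, 0, 0]
  ]
}}

```text
time: 21.12
position: [0.5924, -0.1375, 0.1979]
ee_rot: [0.003, 0.609, 0.793, 0.005]
ft_force: [1.7, -0.9, 9.9]
finger_gap: 0.0153
finger_force: 51.8
```

```bash
python3 m8.py; python3 - <<'E'
from tt import *
im,d,c=cap('wrist','w8.png');np.save('w8.npy',d);s=r.sense()
Q=cloud(c,d);L=(Q-np.array([.5426,.0426,.2704]))
a=np.radians(15);xt=np.array([np.sin(a),-np.cos(a),0]);yt=np.array([np.cos(a),np.sin(a),0])
X=L@xt*1000-51.4;Y=L@yt*1000;Z=L[...,2]*1000+140.9
m=(abs(Y)<7)&(X>10)&(X<150)&(Z>-20)&(Z<120)
for x in range(10,150,10):
    k=m&(X>x)&(X<x+10)
    if k.sum()>3: print(x,k.sum(),X[k].mean().round(1),np.percentile(Z[k],[50,90]).round(1))
cv2.imwrite('pics/w8c.png',cv2.resize(im[60:330,130:390],None,fx=2.2,fy=2.2,interpolation=cv2.INTER_CUBIC))
E
```

```text
[ 0.5924 -0.1375  0.1979] [0.003  0.6087 0.7934 0.0045] 0.015310111742316744 51.76214827224612 [ 1.6808 -0.9286  9.8552] [ 0.5042 -0.0831  0.063 ]
grasp rel pivot 135.4476006325288 68.38394319985517 151.731394920992 theta 1.453257293507419
10 256 13.4 [15.2 19.3]
20 168 25.2 [23.2 25.7]
30 398 35.8 [12.1 31. ]
40 308 43.9 [32.5 37.5]
50 236 54.9 [40.9 43.6]
60 330 65.9 [46.3 49.9]
70 483 74.1 [47.5 55.4]
80 279 85.0 [58.9 62.1]
90 281 95.1 [65.1 68. ]
100 302 105.0 [70.8 73.9]
110 452 116.2 [78.1 83.1]
120 1039 124.4 [86.1 89.3]
130 413 133.4 [87.1 89.6]
140 11 140.9 [80.8 84.9]
```

View pics/w8c.png

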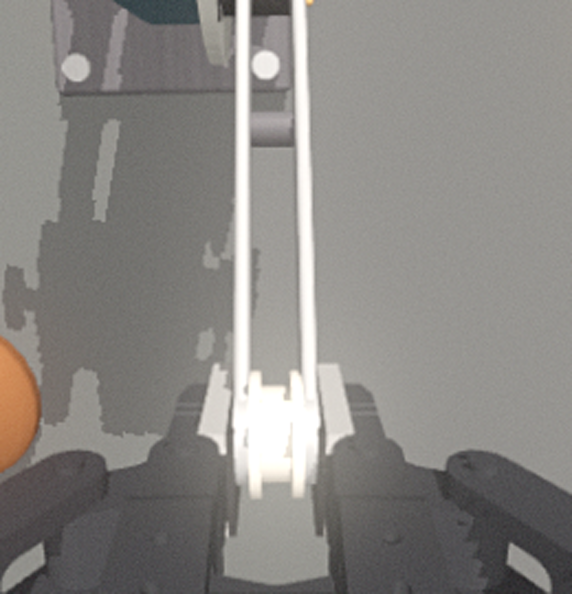

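The crop shows the cage pinched squarely at its roller end and the arm leaning well forward. I'll press on a little and compare the arm's measured slope, to tell stop contact from slip.

Emit:
{"api": "step_arm", "payload": {
  "plan": [
    [235, -0.5, 0, 0.9, 0, 0, 0],
    [235, -1, 0, 1.8, 0, 0, 0],
    [235, -1.5, 0, 2.6, 0, 0, 0],
    [235, -1.5, 0, 2.6, 0, 0, 0]
  ]
}}

```text
time: 21.68
position: [0.5928, -0.1389, 0.1952]
ee_rot: [0.003, 0.609, 0.793, 0.005]
ft_force: [2.5, -0.4, 8.9]
finger_gap: 0.0153
finger_force: 52.1
```

```bash
cat > m9.py <<'E'
from tt import *
def line(c,d):
    Q=cloud(c,d);L=(Q-np.array([.5426,.0426,.2704]))
    a=np.radians(15);xt=np.array([np.sin(a),-np.cos(a),0]);yt=np.array([np.cos(a),np.sin(a),0])
    X=L@xt*1000-51.4;Y=L@yt*1000;Z=L[...,2]*1000+140.9
    m=(abs(Y)<10)&(X>45)&(X<108)&(abs(Z-.6*X-10)<7)
    p=np.polyfit(X[m],Z[m],1)
    for _ in range(3):
        e=Z-np.polyval(p,X);m2=m&(e>-1.5)&(e<3);p=np.polyfit(X[m2],Z[m2],1)
    k=(abs(Y)<6)&(X>118)&(X<140)&(Z>70)
    return 'phi',np.pi/2-np.arctan(p[0]),'Z at X=80',np.polyval(p,80),m2.sum(),'roller top',np.percentile(Z[k],95)
if __name__=='__main__':
    import sys
    c=r.get_calibration('wrist');print(line(c,np.load(sys.argv[1])) if len(sys.argv)>1 else line(c,r.capture('wrist')[1]))
E
python3 m8.py; python3 m9.py
```

```text
[ 0.5928 -0.1389  0.1952] [0.003  0.6087 0.7934 0.0045] 0.015281289007377775 52.082678731530905 [ 2.4961 -0.3759  8.9047] [ 0.4815 -0.0827  0.0536]
grasp rel pivot 136.86332524539554 65.72447637984844 151.82646868261207 theta 1.4730977395011213
('phi', np.float64(1.048433872436977), 'Z at X=80', np.float64(54.50543745431512), np.int64(1850), 'roller top', np.float64(141.6723198081127))
```

```bash
python3 - <<'E'
from m9 import *
c=r.get_calibration('wrist');c0=dict(c);P=np.array(c['pose']);P[:3,3]+=[-.0004,.0014,.0027];c0['pose']=P
print(line(c0,np.load('w8.npy')))
for i in range(2):print(line(c,r.capture('wrist')[1]))
E
```

```text
('phi', np.float64(1.030681332793631), 'Z at X=80', np.float64(56.743682899105174), np.int64(1819), 'roller top', np.float64(144.44946488330115))
('phi', np.float64(1.048307213164404), 'Z at X=80', np.float64(54.491744286835974), np.int64(1864), 'roller top', np.float64(141.73867724391852))
('phi', np.float64(1.0479473920474236), 'Z at X=80', np.float64(54.48903002448195), np.int64(1859), 'roller top', np.float64(141.63430068241342))
```

The arm followed the tool (slope 1.031 to 1.048 rad), so there is no stop contact yet. Continue in small steps.

Emit:
{"api": "step_arm", "payload": {
  "plan": [
    [235, -0.5, 0, 0.9, 0, 0, 0],
    [235, -1, 0, 1.8, 0, 0, 0],
    [235, -1.5, 0, 2.6, 0, 0, 0],
    [235, -1.5, 0, 2.6, 0, 0, 0]
  ]
}}

```text
time: 22.32
position: [0.593, -0.1392, 0.1944]
ee_rot: [0.002, 0.608, 0.794, 0.005]
ft_force: [-2.0, 2.2, 17.4]
finger_gap: 0.0151
finger_force: 53.3
```

```bash
python3 m8.py; python3 m9.py
```

```text
[ 0.593  -0.1392  0.1944] [0.0018 0.6084 0.7936 0.0052] 0.015106159066910962 53.32758525386453 [-1.966   2.2215 17.3729] [0.9502 0.8338 0.1068]
grasp rel pivot 137.28028152451054 64.93274835999993 151.86223199015595 theta 1.4789859849734999
('phi', np.float64(1.0527647757731335), 'Z at X=80', np.float64(53.92382451235078), np.int64(1860), 'roller top', np.float64(140.90360463902212))
```

Force jumped to 17 N and the arm stopped at a slope of 1.053 rad: it is on the front stop. One quick hold and a check of the cap, then hand in.

Emit:
{"api": "step_arm", "payload": {
  "plan": [
    [235, -0.2, 0, 0.4, 0, 0, 0],
    [235, -0.2, 0, 0.4, 0, 0, 0],
    [235, -0.2, 0, 0.4, 0, 0, 0],
    [235, -0.2, 0, 0.4, 0, 0, 0]
  ]
}}

```text
time: 22.88
position: [0.593, -0.1392, 0.1943]
ee_rot: [0.002, 0.608, 0.794, 0.005]
ft_force: [-2.6, 2.0, 19.2]
finger_gap: 0.0151
finger_force: 53.4
```

```bash
python3 m8.py; python3 m9.py; python3 - <<'E'
from m2 import *
im,d,c=cap('scene','s2.png');Q=cloud(c,d);z=Q[...,2]
n=np.hypot(Q[...,0]-.562,Q[...,1]-.188)<.055;m=n&(abs(z-.094)<.006)
print(m.sum(),np.nanmedian(z[m]),np.nanmax(z[n]))
A=np.c_[Q[m][:,:2]-[.562,.188],np.ones(m.sum())];print(np.linalg.lstsq(A,z[m],rcond=None)[0])
s=r.sense()
if s['ft_force'][2]>12 and s['finger_gap']>.012: r.sign_off();print('signed')
E
```

```text
[ 0.593  -0.1392  0.1943] [0.0017 0.6083 0.7937 0.0053] 0.01513019438226502 53.41772636398673 [-2.6263  2.0264 19.1743] [0.996  0.9728 0.1058]
grasp rel pivot 137.28716541557196 64.8266726367526 151.82313154784848 theta 1.4796369637306586
('phi', np.float64(1.054670277551431), 'Z at X=80', np.float64(53.81792370542962), np.int64(1865), 'roller top', np.float64(140.80384771046553))
884 0.09374645286343808 0.12831586256341865
[-0.0038 -0.0044  0.0937]
the job is handed in; nothing more can be done
signed
```

The cap is on the spool, fully down, level and released; the tensioner arm is held in the gripper against its front stop, and the job is handed in at about 23 s.

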